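Lids back on the clean ink pots

ROBOT

A 7-joint arm with a two-finger parallel gripper is mounted at the origin on the work surface. World frame = base frame: x ahead of the robot, y to its left, z up, the work surface at z = 0. Lengths are in m, angles in rad, forces in N, time in s.
With the tool pointing down it reaches from about 0.425 to 0.875 m from the base axis. Payload 4.7 kg.
Tool frame: the origin (TCP) lies midway between the tips of the shut fingers; the grasp point (between the pads) lies 19 mm behind it; z points along the fingers, y is the direction in which the jaws open and shut (so a half turn about z gives the same grasp; the last joint's range is limited). The gripper opens to 87 mm and grips with 3 to 60 N. Pads are 19 mm wide; open, the fingers measure 117 mm over their backs; the gripper's body (75 mm by 190 mm) begins 51 mm behind the grasp point.
Start: joints at [0.014, 0.321, -0.07, 1.45, 0.023, 1.371, -0.057], TCP at [0.65, -0, 0.223] pointing down, gripper open.
Joint ranges: [-2.86, 2.86], [-0.3, 2.09], [-1.38, 1.24], [0.06, 2.45], [-1.56, 4.7], [0.09, 2.05], [-2.69, 2.69]. Speed limits (rad/s): [2.57, 2.57, 3.14, 3.14, 3.14, 3.14, 3.14].

INTERFACE

Orientations are given as [roll, pitch, yaw] about the fixed x, y, z axes, in that order (R = Rz(yaw) Ry(pitch) Rx(roll)).
In Python, from station import telemetry, eyes, ticket gives the robot as it stands.
- The arm moves only by the shell command python3 -m jog 'ROWS' [FORCE]. ROWS is JSON, a list of rows, each a list of 5 numbers: the shift along the tool's x, y, z in mm, then the turn about the tool's z in units of 6 degrees (1.0 is 6 degrees), then the opening, from 0 (shut) to 1 (fully open). A call has 1 to 12 rows; each row shifts and turns the commanded pose from where the row before left it, along the tool's axes as they then stand; what a row does not reach is not made up. A row lasts 1/8 s, in which the tool goes at most 62.5 mm and 10.7 degrees, less where a joint would pass 70% of its speed; a pose out of reach is approached as far as the arm can. A call is refused whole if a number of a shift passes 62.5 or a number of a turn 1, either way. A call with a gripper value outside its range is refused whole. The fingers move at their own pace and stop on an object; FORCE is the grip in N (left out, the last holds). Time passes only in rows, so rows that do not move let the fingers close. It gives the time, the measured TCP pose, the force and the opening at its end, in the units of the state.
- telemetry.sense(): the state, without advancing time (a new reading comes with each control period).
- eyes.grab_frame(name): name is "scene" or "side" or "wrist"; returns (picture, depth): 384x512x3 uint8, blue, green, red; 384x512 float32, m along the optical axis (not along the pixel's ray), 0 where there is no reading.
- eyes.camera_model(name): a dict with "fov_y" (degrees; the focal length in pixels is half the picture's height over the tangent of half this angle, whatever the lens; pixels are square), "cx", "cy" (the principal point, pixels), "extrinsics" (4x4, takes a point from world to camera coordinates); the wrist camera has in their place "tool_from_camera" (4x4, takes a point from camera to tool coordinates, whose origin is the TCP and whose axes are the flange's). Camera axes: x right, y down, z forward; pixel columns grow to the right and rows downward; lengths in m; the calibration is good to about 2 mm. A picture is of the moment at which its call begins: read the wrist's pose just before it. camera_model takes no time and is no camera call.
- ticket.finish_job(): hands the job in, once; it reports no verdict.
The state is a dict: "t": time; "joints": joint angles; "dq": joint speeds; "joint_efforts": joint torques, N m; "eef_pos": TCP position; "orientation": TCP orientation; "contact_force": force on the tool from outside, world axes, zero at the start; "moment": the same for the moment, N m; "opening": opening from 0.0 (shut) to 1.0 (fully open).
Only numpy, scipy, OpenCV 4.12 (cv2) and the standard library are available. Lean on these libraries where they do the work, as an engineer would, in place of code of your own. Each camera call takes 0.05 s, during which the arm holds its last target. There are 200 camera calls.

TASK

The drawing class in the garden is over: put the four wooden lids back on the four empty white ceramic pots, each lid on the pot of its own size, knob up and seated flat on the rim. Leave the pots where they stand, and leave the glass jar alone.

Things in the scene. Friction and masses are not known exactly. Their poses are not given: they have to be found in the camera images.
- pot_small: The smallest of four plain white ceramic pots: open-topped straight cylinder, standing loose on the table, 52 mm outer diameter, 40 mm high, wall 4 mm (mouth 44 mm across), floor 5 mm thick. Origin: centre of its underside; z up, round about z.
- pot_medium: The second smallest of four plain white ceramic pots: open-topped straight cylinder, standing loose on the table, 68 mm outer diameter, 46 mm high, wall 4 mm (mouth 60 mm across), floor 5 mm thick. Origin: centre of its underside; z up, round about z.
- pot_large: The second largest of four plain white ceramic pots: open-topped straight cylinder, standing loose on the table, 84 mm outer diameter, 52 mm high, wall 4 mm (mouth 76 mm across), floor 5 mm thick. Origin: centre of its underside; z up, round about z.
- pot_largest: The largest of four plain white ceramic pots: open-topped straight cylinder, standing loose on the table, 100 mm outer diameter, 58 mm high, wall 4 mm (mouth 92 mm across), floor 5 mm thick. Origin: centre of its underside; z up, round about z.
- lid_small: The smallest of four plain wood lids, lying knob up; fits pot_small. From below: plug 7 mm deep, diameter 28 mm (underside) to 36 mm; round flange 54 mm wide, 6 mm thick; upright round knob 20 mm wide, 24 mm tall (top at 37 mm). Origin: centre of the plug's underside, z up. Seated, the flange rests on the pot's rim, plug inside with 4 mm play, origin 33 mm above the pot's underside.
- lid_medium: The second smallest of four plain wood lids, lying knob up; fits pot_medium. From below: plug 7 mm deep, diameter 44 mm (underside) to 52 mm; round flange 70 mm wide, 6 mm thick; upright round knob 20 mm wide, 24 mm tall (top at 37 mm). Origin: centre of the plug's underside, z up. Seated, the flange rests on the pot's rim, plug inside with 4 mm play, origin 39 mm above the pot's underside.
- lid_large: The second largest of four plain wood lids, lying knob up; fits pot_large. From below: plug 7 mm deep, diameter 60 mm (underside) to 68 mm; round flange 86 mm wide, 6 mm thick; upright round knob 20 mm wide, 24 mm tall (top at 37 mm). Origin: centre of the plug's underside, z up. Seated, the flange rests on the pot's rim, plug inside with 4 mm play, origin 45 mm above the pot's underside.
- lid_largest: The largest of four plain wood lids, lying knob up; fits pot_largest. From below: plug 7 mm deep, diameter 76 mm (underside) to 84 mm; round flange 102 mm wide, 6 mm thick; upright round knob 20 mm wide, 24 mm tall (top at 37 mm). Origin: centre of the plug's underside, z up. Seated, the flange rests on the pot's rim, plug inside with 4 mm play, origin 51 mm above the pot's underside.
- glass_jar: A closed greenish glass jar with a steel screw cap, 58 mm in diameter, 82 mm high, standing upright and loose among the pots and lids; not part of the job. Origin: centre of its underside.
Mind the look-alikes: they are no part of the job. Leave any pink look-alike of the lid_medium alone. What is shaped like the lid_largest but red is not meant.

How it is judged:
At the end, for the whole second after the job is handed in: Each of the four lids is on the pot of its own size: centred within 8 mm, its flange down on the rim (height within 3 mm), level with the rim within 0.08 rad and, like the pot, upright within 0.1 rad; all at rest (horizontal distance between lid_small and pot_small below 0.008 m and z of lid_small in the frame of pot_small between 0.03 and 0.036 m and angle between the z axis of lid_small and the z axis of pot_small, either way round below 0.08 rad and angle between each of lid_small, pot_small, lid_medium, pot_medium, lid_large, pot_large, lid_largest, pot_largest's own z axis and vertical below 0.1 rad and linear speed of each of lid_small, pot_small, lid_medium, pot_medium, lid_large, pot_large, lid_largest, pot_largest below 0.02 m/s and angular speed of each of lid_small, lid_medium, lid_large, lid_largest below 0.2 rad/s and horizontal distance between lid_medium and pot_medium below 0.008 m and z of lid_medium in the frame of pot_medium between 0.036 and 0.042 m and angle between the z axis of lid_medium and the z axis of pot_medium, either way round below 0.08 rad and horizontal distance between lid_large and pot_large below 0.008 m and z of lid_large in the frame of pot_large between 0.042 and 0.048 m and angle between the z axis of lid_large and the z axis of pot_large, either way round below 0.08 rad and horizontal distance between lid_largest and pot_largest below 0.008 m and z of lid_largest in the frame of pot_largest between 0.048 and 0.054 m and angle between the z axis of lid_largest and the z axis of pot_largest, either way round below 0.08 rad); the robot touches nothing.
It fails at once if the smallest pot is moved more than 40 mm from where it stood (distance of pot_small from where it was at the start of the episode above 0.04 m).
It fails at once if the second smallest pot is moved more than 40 mm from where it stood (distance of pot_medium from where it was at the start of the episode above 0.04 m).
It fails at once if the second largest pot is moved more than 40 mm from where it stood (distance of pot_large from where it was at the start of the episode above 0.04 m).
It fails at once if the largest pot is moved more than 40 mm from where it stood (distance of pot_largest from where it was at the start of the episode above 0.04 m).
It fails at once if the glass jar is moved more than 40 mm or knocked over (distance of glass_jar from where it was at the start of the episode above 0.04 m or angle between glass_jar's own z axis and vertical above 0.3 rad).
It also fails if it takes over 104 s, if anything falls off the work surface, if the arm or the gripper's body presses on something with over 40 N, if the wrist force passes 120 N, or if a joint passes its speed limit or range.

## Working session

There is one attempt and no reset: what is moved stays moved. The work goes in short steps, Python scripts to look and compute and a shell command to move; the robot and the scene stay as the last step left them, time stands still between calls to the robot, and variables do not carry over. Pictures are saved under pics/ and viewed, about 12 in all and at most 16, crops included, and the job is handed in when it is done.

```bash
mkdir -p pics; python3 - <<'E'
from station import telemetry, eyes
import cv2, numpy as np
print(telemetry.sense())
for n in ("scene","side"):
    im,d=eyes.grab_frame(n); cv2.imwrite(f"pics/{n}0.png",im); np.save(f"pics/{n}0.npy",d)
    print(eyes.camera_model(n))
print(eyes.camera_model("wrist"))
E
```

```text
{'t': 0.0, 'joints': array([ 0.01411133,  0.32181228, -0.07006635,  1.45167615,  0.0226433 ,
        1.37077714, -0.05685665]), 'dq': array([-0.00234779,  0.00035566, -0.00115641, -0.00127757,  0.00036555,
        0.00012188,  0.0009363 ]), 'joint_efforts': array([-2.58547143e-04, -4.91284704e+01, -4.03903294e-01, -3.12526345e+01,
       -6.40594075e-02,  4.37659642e-02,  1.61017233e-04]), 'eef_pos': array([ 6.49453366e-01, -8.42179332e-05,  2.21467756e-01]), 'orientation': array([-3.13971156e+00,  1.45671269e-04,  1.57085029e+00]), 'contact_force': array([-0.88571768,  0.27371239,  0.08005472]), 'moment': array([-0.02416316,  0.00526138,  0.02216539]), 'opening': 0.9958734563421805}
{'fov_y': 48.26657006897645, 'cx': 250.28611428051502, 'cy': 198.17593111437876, 'extrinsics': array([[-0.58615165,  0.81018542,  0.00508122,  0.27722957],
       [ 0.68513684,  0.4990097 , -0.53063813, -0.26643577],
       [-0.43245086, -0.30755309, -0.84758324,  1.4079682 ],
       [ 0.        ,  0.        ,  0.        ,  1.        ]])}
{'fov_y': 46.66861872868425, 'cx': 254.97408655267594, 'cy': 189.7409574006583, 'extrinsics': array([[ 0.99565298, -0.09246248,  0.01121761, -0.44662546],
       [-0.0405303 , -0.53854382, -0.84162215,  0.03518825],
       [ 0.08385964,  0.83750895, -0.53995029,  1.20763382],
       [ 0.        ,  0.        ,  0.        ,  1.        ]])}
{'fov_y': 60.73925804393367, 'cx': 255.23030736997475, 'cy': 191.4660501902137, 'tool_from_camera': array([[ 8.40683134e-04, -9.54550490e-01, -2.98048077e-01,
         8.19451801e-02],
       [ 9.99999441e-01,  9.93546166e-04, -3.61375644e-04,
         3.01358742e-04],
       [ 6.41075821e-04, -2.98047606e-01,  9.54550791e-01,
        -1.62531691e-01],
       [ 0.00000000e+00,  0.00000000e+00,  0.00000000e+00,
         1.00000000e+00]])}
```

View pics/scene0.png

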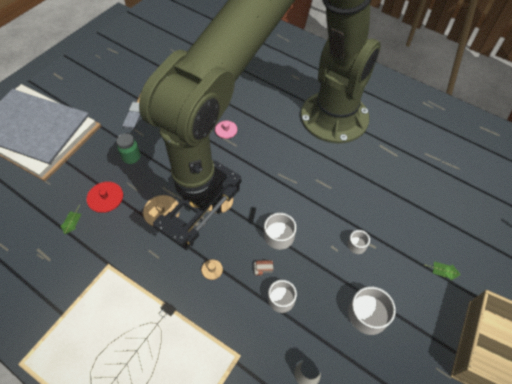

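View pics/side0.png

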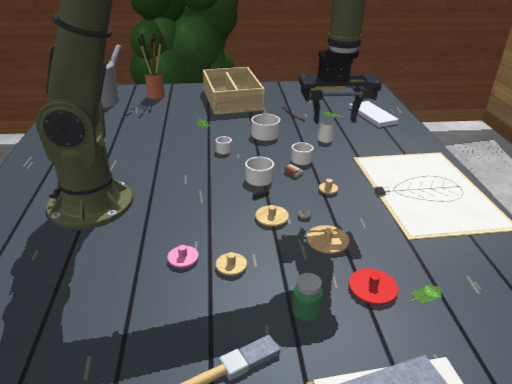

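The scene view shows four white pots at (280,231), (282,296), (360,241) and (373,310). The side view shows wood lids at (328,186), (231,263), (272,215) and (328,239), the pink one at (183,256), the red one at (373,286) and the jar at (308,297). I'll localise them with the point clouds.

```bash
cat > h.py <<'E'
import numpy as np, cv2
from station import telemetry, eyes
from scipy.spatial.transform import Rotation as R
from scipy.optimize import least_squares
def cloud(name, im=None, d=None):
    m=eyes.camera_model(name); s=telemetry.sense()
    if im is None: im,d=eyes.grab_frame(name)
    if name=="wrist":
        T=np.eye(4);T[:3,:3]=R.from_euler('xyz',s['orientation']).as_matrix();T[:3,3]=s['eef_pos']
        C=T@m['tool_from_camera']
    else: C=np.linalg.inv(m['extrinsics'])
    f=192/np.tan(np.radians(m['fov_y']/2)); v,u=np.mgrid[:384,:512]
    P=np.stack([(u-m['cx'])/f*d,(v-m['cy'])/f*d,d],-1)@C[:3,:3].T+C[:3,3]
    P[d<=0]=np.nan
    return im,P
def circ(p):
    f=lambda q:np.hypot(p[:,0]-q[0],p[:,1]-q[1])-q[2]
    r=least_squares(f,[*np.median(p,0)[:2],.03],loss='soft_l1',f_scale=.002)
    return r.x*1000,1000*np.sqrt(np.mean(f(r.x)**2))
E
python3 - <<'E'
from h import *
for n,pts in (("side",dict(Lsm=(328,186),La=(231,263),Lb=(272,215),Lc=(328,239),pink=(183,256),red=(373,286),jar=(308,285),P1=(224,146),P2=(260,172),P3=(303,154),P4=(266,127),cup=(326,132))),("scene",dict(Lsm=(212,270),red=(104,196),pink=(226,129),P2=(280,231),P3=(282,296),P1=(360,241),P4=(373,310),cup=(307,370)))):
    im=cv2.imread(f"pics/{n}0.png");im,P=cloud(n,im,np.load(f"pics/{n}0.npy"))
    for k,(u,v) in pts.items():
        r=30
        Q=P[v-r:v+r,u-r:u+r].reshape(-1,3); c=im[v-r:v+r,u-r:u+r].reshape(-1,3).astype(int)
        c0=np.nanmedian(P[v-2:v+3,u-2:u+3].reshape(-1,3),0)
        near=np.hypot(*(Q-c0)[:,:2].T)<.075
        if k[0]=='P' and k!='pink':
            near&=(c.min(1)>90); z=np.nanpercentile(Q[near][:,2],97); sel=near&(Q[:,2]>z-.006)
        else: 
            z=np.nanpercentile(Q[near][:,2],99.5); sel=near&(Q[:,2]>.006)&(Q[:,2]<.02)
        try: print(n,k,np.round(c0*1000),'ztop',round(z*1000),'circ',*np.round(circ(Q[sel])[0],1),round(circ(Q[sel])[1],1),sel.sum())
        except Exception as e: print(n,k,c0,z,e)
E
```

```text
side Lsm [655.   3.  20.] ztop 37 circ 657.2 11.4 21.2 6.2 148
side La [ 368. -292.   19.] ztop 37 circ 366.9 -283.7 26.6 7.9 479
side Lb [ 481. -117.   15.] ztop 37 circ 481.9 -107.5 33.3 12.6 506
side Lc [ 603. -222.   14.] ztop 37 circ 603.6 -212.0 38.6 11.7 863
side pink [ 262. -259.   17.] ztop 37 circ 258.5 -250.1 26.5 7.9 459
side red [ 661. -384.   15.] ztop 37 circ 664.0 -375.0 38.3 11.6 1271
side jar [ 508. -435.   82.] ztop 83 circ 510.8 -422.5 28.9 0.6 63
side P1 [372. 258.  27.] ztop 39 circ 368.0 280.8 24.0 2.4 74
side P2 [467.  54.  44.] ztop 51 circ 468.1 92.3 39.1 1.8 100
side P3 [613. 167.  37.] ztop 45 circ 614.1 198.2 31.7 2.3 104
side P4 [518. 346.  49.] ztop 58 circ 518.8 393.0 47.6 2.2 68
side cup [722. 323.  34.] ztop 61 circ 726.6 345.0 27.3 2.7 73
scene Lsm [665.  18.  29.] ztop 320 circ 657.9 10.4 21.0 8.0 277
scene red [ 669. -368.   27.] ztop 37 circ 664.7 -376.5 37.7 11.3 819
scene pink [ 267. -244.   23.] ztop 37 circ 259.4 -250.4 26.8 8.7 268
scene P2 [459.  90.   5.] ztop 52 circ 470.6 95.0 39.8 1.3 166
scene P3 [609. 197.   4.] ztop 47 circ 616.5 199.9 31.7 1.3 146
scene P1 [355. 283.   4.] ztop 41 circ 371.3 281.7 23.7 1.5 99
scene P4 [506. 399.   4.] ztop 59 circ 521.8 394.6 47.7 1.4 268
scene cup [721. 341.   0.] ztop 59 circ 726.3 345.8 29.2 7.4 46
```

Rim radii and heights identify the pots:

| Pot | Position (mm) |
|---|---|
| small | (370,281) |
| large | (470,94) |
| medium | (616,199) |
| largest | (521,394) |

The lids are:

| Lid | Position (mm) |
|---|---|
| small | (657,11) |
| medium | (367,-284) |
| large | (482,-108) |
| largest | (604,-212) |

Tool x is world +y, tool y is world +x, and tool z is down. I'll go over the small lid and look with the wrist camera.

```bash
cat >> h.py <<'E'
def lid(x,y,save=None,zk=(.030,.042)):
    "wrist look: knob top centre near (x,y) m"
    im,P=cloud("wrist")
    if save: cv2.imwrite(save,im)
    s=telemetry.sense(); Q=P.reshape(-1,3); near=np.hypot(Q[:,0]-x,Q[:,1]-y)<.06
    k=Q[near&(Q[:,2]>zk[0])&(Q[:,2]<zk[1])]
    print('t',round(s['t'],1),'tcp',np.round(s['eef_pos']*1000,1),'knob',np.round((k.min(0)+k.max(0))*500,1) if len(k) else None,'ext',np.round(np.ptp(k,axis=0)*1000,1) if len(k) else None,len(k))
    return im,P
E
python3 -m jog '[[0,0,60,0,1],[11,8,60,0,1],[0,0,0,0,1],[0,0,0,0,1]]' 20
python3 -c "
from h import *
lid(.657,.011,'pics/w1.png')"
```

```text
t: 0.6
eef_pos: [0.659, 0.0106, 0.1044]
orientation: [3.14, 0.0, 1.571]
contact_force: [0.0, -1.0, 1.4]
opening: 0.996
t 0.7 tcp [659.8  10.5 105.6] knob [658.1  12.3  34.7] ext [18.8 19.5  9. ] 560
```

View pics/w1.png

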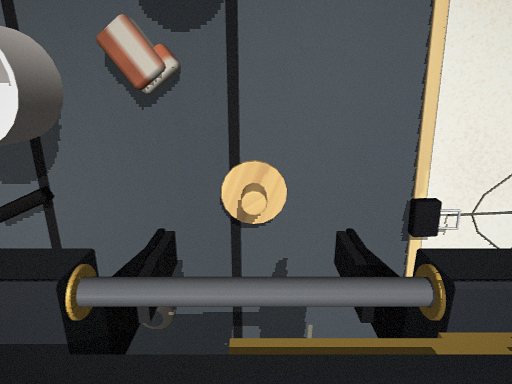

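The wooden small lid is at (254,192), between the fingers, with the knob measured at (658,12), which agrees with the fixed cameras. I'll descend and grip.

```bash
python3 -m jog '[[1.5,-1,44,0,0.6],[0,0,42,0,0.6],[0,0,0,0,0.6],[0,0,0,0,0.6],[0,0,0,0,0.6]]' 20; python3 -c "
from h import *
print(telemetry.sense()['eef_pos'])"
```

```text
t: 1.27
eef_pos: [0.6594, 0.0124, 0.0199]
orientation: [3.136, -0.0, 1.571]
contact_force: [0.7, 0.0, -0.7]
opening: 0.613
[0.65939463 0.01236874 0.01992743]
```

```bash
python3 -m jog '[[0,-1,2,0,0],[0,0,0,0,0],[0,0,0,0,0],[0,0,0,0,0],[0,0,0,0,0],[0,0,0,0,0]]' 20;  python3 -m jog '[[0,0,-40,0,0],[0,0,-45,0,0],[0,0,0,0,0],[0,0,0,0,0]]'
```

```text
t: 2.02
eef_pos: [0.6561, 0.0125, 0.0146]
orientation: [3.141, 0.0, 1.571]
contact_force: [0.6, -0.1, 0.7]
opening: 0.221
t: 2.52
eef_pos: [0.6556, 0.0124, 0.0992]
orientation: [-3.141, 0.0, 1.571]
contact_force: [0.3, 0.0, -0.0]
opening: 0.221
```

```bash
python3 -m jog '[[33.6,-35.7,0,0,0],[33.6,-35.7,0,0,0],[33.6,-35.7,0,0,0],[33.6,-35.7,0,0,0],[33.6,-35.7,0,0,0],[33.6,-35.7,0,0,0],[33.6,-35.7,0,0,0],[33.6,-35.7,0,0,0],[0,0,0,0,0],[0,0,0,0,0],[0,0,0,0,0]]'; python3 -c "
from h import *
im,P=cloud('wrist'); cv2.imwrite('pics/w2.png',im); print(telemetry.sense()['eef_pos'])
Q=P.reshape(-1,3); n=np.hypot(Q[:,0]-.37,Q[:,1]-.281)<.045
s=n&(Q[:,2]>.036)&(Q[:,2]<.044); print(s.sum(), circ(Q[s]))
im,P=cloud('side'); cv2.imwrite('pics/s2.png',im)"
```

```text
t: 3.9
eef_pos: [0.3711, 0.28, 0.0989]
orientation: [-3.141, 0.001, 1.568]
contact_force: [0.1, 0.0, 0.1]
opening: 0.227
[0.37113932 0.28009675 0.09909969]
671 (array([369.88569793, 282.73384612,  23.73219515]), np.float64(1.1732583694086638))
```

View pics/w2.png

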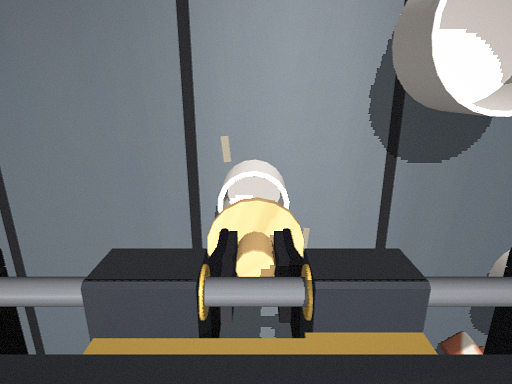

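The pot's rim is visible behind the held lid, measured at (370,282.5). I'll correct and lower.

```bash
python3 -m jog '[[2.3,-1,0,0,0],[0,0,25,0,0],[0,0,18,0,0],[0,0,5,0,0],[0,0,0,0,0],[0,0,0,0,0],[0,0,0,0,0]]'
```

```text
t: 4.88
eef_pos: [0.3699, 0.2839, 0.0523]
orientation: [3.14, -0.001, 1.571]
contact_force: [-0.5, -0.5, -0.4]
opening: 0.228
```

```bash
python3 -m jog '[[0,0,2.5,0,0],[0,0,0,0,0],[0,0,0,0,0]]'; python3 -m jog '[[0,0,0,0,0.6],[0,0,0,0,0.6],[0,0,0,0,0.6],[0,0,0,0,0.6],[0,0,-50,0,0.6],[0,0,-30,0,0.6],[0,0,0,0,0.6],[0,0,0,0,0.6]]'; python3 -c "
from h import *
lid(.37,.2825,'pics/w3.png',(.062,.075))"
```

```text
t: 5.25
eef_pos: [0.3694, 0.2836, 0.0491]
orientation: [3.142, 0.0, 1.571]
contact_force: [-0.3, 0.1, -0.5]
opening: 0.223
t: 6.25
eef_pos: [0.369, 0.2832, 0.1284]
orientation: [-3.141, 0.001, 1.571]
contact_force: [0.7, -0.3, -0.4]
opening: 0.604
t 6.3 tcp [368.7 283.  127.9] knob [369.9 283.3  67.2] ext [19.  19.6 10.3] 605
```

View pics/w3.png

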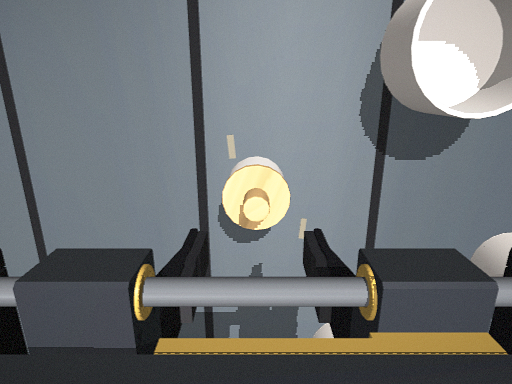

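The small lid sits on its pot at (256,197), knob at (370,283). Next is the large lid.

```bash
python3 -m jog '[[-48.9,14.1,0,0,0.6],[-48.9,14.1,0,0,0.6],[-48.9,14.1,0,0,0.6],[-48.9,14.1,0,0,0.6],[-48.9,14.1,0,0,0.6],[-48.9,14.1,0,0,0.6],[-48.9,14.1,0,0,0.6],[-48.9,14.1,20,0,0.6],[0,0,0,0,0.6],[0,0,0,0,0.6],[0,0,0,0,0.6]]'; python3 -c "
from h import *
lid(.482,-.108)"
```

```text
t: 7.68
eef_pos: [0.4821, -0.1061, 0.1089]
orientation: [-3.141, -0.0, 1.573]
contact_force: [0.7, -0.5, -0.5]
opening: 0.601
t 7.7 tcp [ 482.2 -106.2  109.1] knob [ 481.7 -107.    34.6] ext [19.1 19.3  9.1] 538
```

```bash
python3 -m jog '[[-0.5,0,50,0,0.6],[0,0,40,0,0.6],[0,0,2.5,0,0.6],[0,0,0,0,0.6],[0,0,0,0,0.6],[0,0,0,0,0.6]]' 25
```

```text
t: 8.48
eef_pos: [0.483, -0.1082, 0.0177]
orientation: [3.14, 0.0, 1.571]
contact_force: [-0.6, 0.4, 0.3]
opening: 0.599
```

```bash
python3 -m jog '[[0,0,0,0,0],[0,0,0,0,0],[0,0,0,0,0],[0,0,0,0,0],[0,0,0,0,0],[0,0,-45,0,0],[0,0,-55,0,0],[0,0,0,0,0]]' 25
python3 -m jog '[[40,-2.5,0,0,0],[40,-2.5,0,0,0],[40,-2.5,0,0,0],[40,-2.5,0,0,0],[41,-2.5,0,0,0],[0,0,0,0,0],[0,0,0,0,0],[0,0,0,0,0]]'; cat >> h.py <<'E'
def rim(x,y,r,h,save=None):
    im,P=cloud('wrist'); s=telemetry.sense()
    if save: cv2.imwrite(save,im)
    Q=P.reshape(-1,3); d=np.hypot(Q[:,0]-x,Q[:,1]-y)
    m=(abs(d-r)<.015)&(abs(Q[:,2]-h)<.005); print('tcp',np.round(s['eef_pos']*1000,1),m.sum(),circ(Q[m]))
E
python3 -c "
from h import *
rim(.4695,.094,.04,.052,'pics/w4.png')"
```

```text
t: 9.48
eef_pos: [0.4857, -0.1088, 0.1211]
orientation: [3.132, 0.001, 1.571]
contact_force: [-0.4, -0.1, -1.0]
opening: 0.221
t: 10.48
eef_pos: [0.4696, 0.0914, 0.1161]
orientation: [-3.141, 0.001, 1.569]
contact_force: [0.4, 0.1, -0.8]
opening: 0.221
tcp [469.7  91.5 116.2] 856 (array([469.14094728,  95.58515188,  39.76828862]), np.float64(1.201303921661807))
```

View pics/w4.png

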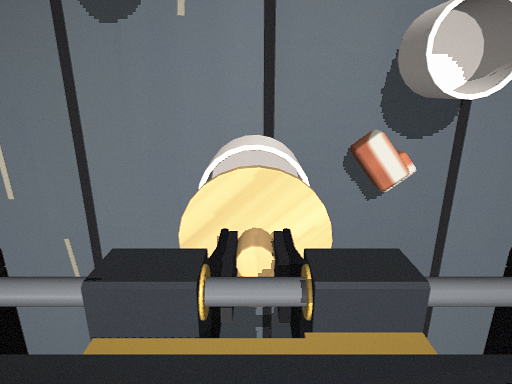

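The large lid is held level above its pot (rim arc around (254,160)), with the pot at (469,95.4). Lowering now.

```bash
python3 -m jog '[[3.7,-0.5,0,0,0],[0,0,30,0,0],[0,0,17,0,0],[0,0,5,0,0],[0,0,2.5,0,0],[0,0,0,0,0],[0,0,0,0,0]]';python3 -m jog '[[0,0,0,0,0.6],[0,0,0,0,0.6],[0,0,0,0,0.6],[0,0,0,0,0.6],[0,0,-50,0,0.6],[0,0,-20,0,0.6],[0,0,0,0,0.6],[0,0,0,0,0.6]]'; python3 -c "
from h import *
lid(.469,.095,None,(.074,.087))"
```

```text
t: 11.4
eef_pos: [0.4698, 0.0967, 0.0627]
orientation: [3.14, -0.0, 1.571]
contact_force: [0.5, -0.5, 0.0]
opening: 0.221
t: 12.4
eef_pos: [0.4684, 0.0964, 0.131]
orientation: [-3.14, 0.0, 1.571]
contact_force: [0.7, 0.4, 0.1]
opening: 0.602
t 12.4 tcp [468.2  96.3 130.6] knob [470.2  97.7  79.2] ext [19.  19.4 10. ] 655
```

```bash
python3 -m jog '[[-44,19.4,0,0,0.6],[-44,19.4,0,0,0.6],[-44,19.4,0,0,0.6],[-44,19.4,0,0,0.6],[-44,19.4,0,0,0.6],[-44,19.4,0,0,0.6],[-44,19.4,20,0,0.6],[0,0,0,0,0.6],[0,0,0,0,0.6],[0,0,0,0,0.6]]'; python3 -c "
from h import *
lid(.604,-.212)"
```

```text
t: 13.7
eef_pos: [0.6051, -0.2096, 0.1121]
orientation: [3.142, -0.001, 1.573]
contact_force: [-0.3, 0.7, 0.3]
opening: 0.598
t 13.8 tcp [ 605.3 -209.7  112.4] knob [ 603.9 -212.1   34.4] ext [19.5 19.2  8.7] 518
```

```bash
python3 -m jog '[[-1.5,-1,50,0,0.6],[0,0,40,0,0.6],[0,0,5,0,0.6],[0,0,0,0,0.6],[0,0,0,0,0.6],[0,0,0,0,0.6]]' 30
```

```text
t: 14.5
eef_pos: [0.6053, -0.2132, 0.0189]
orientation: [3.139, 0.001, 1.571]
contact_force: [-0.3, 0.6, -0.0]
opening: 0.598
```

```bash
python3 -m jog '[[0,0,1,0,0],[0,0,0,0,0],[0,0,0,0,0],[0,0,0,0,0],[0,0,0,0,0],[0,0,-45,0,0],[0,0,-55,0,0],[0,0,0,0,0]]' 30
python3 -m jog '[[50,-7,0,0,0],[50,-7,0,0,0],[50,-7,0,0,0],[50,-7,0,0,0],[50,-7,0,0,0],[50,-7,0,0,0],[50,-7,0,0,0],[50,-7,0,0,0],[50,-7,0,0,0],[50,-7,0,0,0],[50,-7,0,0,0],[50,-7,0,0,0]]'
python3 -m jog '[[0,0,0,0,0],[0,0,0,0,0],[0,0,0,0,0]]'
python3 -c "
from h import *
rim(.5205,.3945,.048,.058,'pics/w5.png')"
```

```text
t: 15.5
eef_pos: [0.6075, -0.2142, 0.1217]
orientation: [3.132, 0.003, 1.571]
contact_force: [0.4, -0.2, -1.3]
opening: 0.219
t: 17.0
eef_pos: [0.5191, 0.388, 0.1145]
orientation: [-3.14, 0.001, 1.571]
contact_force: [0.7, 0.1, -0.8]
opening: 0.22
t: 17.38
eef_pos: [0.5207, 0.3848, 0.1154]
orientation: [-3.141, 0.002, 1.568]
contact_force: [0.4, 0.1, -1.4]
opening: 0.218
tcp [520.8 385.1 115.7] 1147 (array([520.86178369, 395.88222994,  47.54981808]), np.float64(1.1884744710994093))
```

View pics/w5.png

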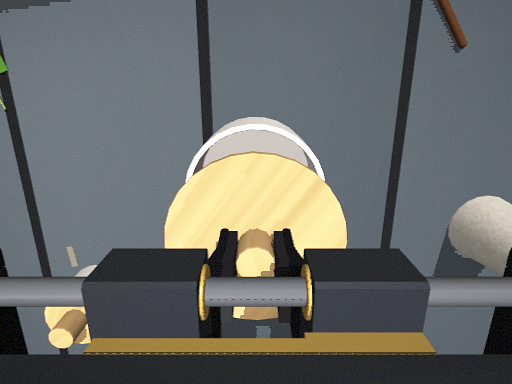

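The largest lid is held level, with the rim arc around (255,150) and the pot at (520.8,395.5). Lowering now.

```bash
python3 -m jog '[[9.5,0,0,0,0],[0,0,27,0,0],[0,0,15,0,0],[0,0,4,0,0],[0,0,2.5,0,0],[0,0,0,0,0],[0,0,0,0,0]]';python3 -m jog '[[0,0,0,0,0.6],[0,0,0,0,0.6],[0,0,0,0,0.6],[0,0,0,0,0.6],[0,0,-50,0,0.6],[0,0,-20,0,0.6],[0,0,0,0,0.6],[0,0,0,0,0.6]]'; python3 -c "
from h import *
lid(.5208,.3955,None,(.08,.095))"
```

```text
t: 18.3
eef_pos: [0.5204, 0.3969, 0.0683]
orientation: [3.141, -0.001, 1.571]
contact_force: [0.3, 0.6, -1.1]
opening: 0.222
t: 19.3
eef_pos: [0.5193, 0.3959, 0.1359]
orientation: [-3.14, 0.002, 1.571]
contact_force: [-0.5, 0.3, -0.8]
opening: 0.601
t 19.4 tcp [519.1 395.8 135.6] knob [520.6 397.5  85. ] ext [19.5 19.  10.1] 664
```

```bash
python3 -m jog '[[-49.5,2.5,0,0,0.6],[-49.5,2.5,0,0,0.6],[-49.5,2.5,0,0,0.6],[-49.5,2.5,0,0,0.6],[-49.5,2.5,0,0,0.6],[-49.5,2.5,0,0,0.6],[-49.5,2.5,0,0,0.6],[-49.5,2.5,0,0,0.6]]'
python3 -m jog '[[-47.3,-28.8,0,0,0.6],[-47.3,-28.8,0,0,0.6],[-47.3,-28.8,0,0,0.6],[-47.3,-28.8,0,0,0.6],[-47.3,-28.8,0,0,0.6],[-47.3,-28.8,25,0,0.6],[0,0,0,0,0.6],[0,0,0,0,0.6],[0,0,0,0,0.6]]'; python3 -c "
from h import *
lid(.367,-.284)"
```

```text
t: 20.35
eef_pos: [0.539, -0.0011, 0.1361]
orientation: [-3.139, 0.0, 1.571]
contact_force: [1.1, -0.1, 0.3]
opening: 0.603
t: 21.48
eef_pos: [0.3682, -0.282, 0.1125]
orientation: [3.141, -0.0, 1.574]
contact_force: [-0.1, 0.2, 0.2]
opening: 0.598
t 21.5 tcp [ 368.2 -282.1  112.7] knob [ 367.9 -282.7   34.6] ext [19.5 18.7  8.9] 518
```

```bash
python3 -m jog '[[0,0,50,0,0.6],[0,0,40,0,0.6],[0,0,5.5,0,0.6],[0,0,0,0,0.6],[0,0,0,0,0.6],[0,0,0,0,0.6]]' 30
```

```text
t: 22.28
eef_pos: [0.3683, -0.2838, 0.0184]
orientation: [3.139, 0.001, 1.571]
contact_force: [-1.2, -0.9, 0.1]
opening: 0.6
```

```bash
python3 -m jog '[[0,0,1,0,0],[0,0,0,0,0],[0,0,0,0,0],[0,0,0,0,0],[0,0,0,0,0],[0,0,-45,0,0],[0,0,-55,0,0],[0,0,0,0,0]]' 30
python3 -m jog '[[40.2,20.6,0,0,0],[40.2,20.6,0,0,0],[40.2,20.6,0,0,0],[40.2,20.6,0,0,0],[40.2,20.6,0,0,0],[40.2,20.6,0,0,0],[40.2,20.6,0,0,0],[40.2,20.6,0,0,0],[40.2,20.6,0,0,0],[40.2,20.6,0,0,0],[40.2,20.6,0,0,0],[40.2,20.6,0,0,0]]'
python3 -m jog '[[0,0,0,0,0],[0,0,0,0,0],[0,0,0,0,0]]'
python3 -c "
from h import *
rim(.6158,.1993,.032,.046,'pics/w6.png')"
```

```text
t: 23.28
eef_pos: [0.3701, -0.2851, 0.1203]
orientation: [3.133, 0.004, 1.571]
contact_force: [0.4, -0.0, -1.1]
opening: 0.22
t: 24.78
eef_pos: [0.6142, 0.2002, 0.1143]
orientation: [-3.139, 0.001, 1.571]
contact_force: [0.7, 0.0, 0.5]
opening: 0.222
t: 25.15
eef_pos: [0.6141, 0.1972, 0.1155]
orientation: [-3.141, 0.001, 1.569]
contact_force: [-0.7, -0.4, -0.0]
opening: 0.227
tcp [614.3 197.4 115.8] 768 (array([615.65508077, 200.65444169,  31.6618297 ]), np.float64(1.1953172924464794))
```

View pics/w6.png

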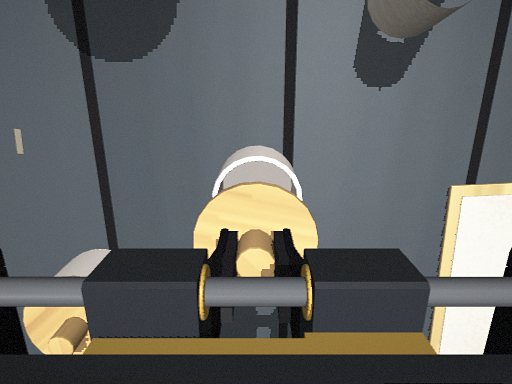

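The medium lid is held level, with the rim arc around (257,175). Lowering now.

```bash
python3 -m jog '[[2.3,1.3,0,0,0],[0,0,35,0,0],[0,0,18,0,0],[0,0,5,0,0],[0,0,2.5,0,0],[0,0,0,0,0],[0,0,0,0,0]]';python3 -m jog '[[0,0,0,0,0.6],[0,0,0,0,0.6],[0,0,0,0,0.6],[0,0,0,0,0.6],[0,0,-50,0,0.6],[0,0,-50,0,0.6],[0,0,-50,0,0.6],[0,0,0,0,0.6],[0,0,0,0,0.6]]'; python3 -c "
from h import *
lid(.6157,.2003,None,(.068,.082))"
python3 -m jog '[[-50,0,-20,0,0.6],[-50,0,0,0,0.6],[-50,0,0,0,0.6],[-50,0,0,0,0.6],[-50,0,0,0,0.6],[-50,0,0,0,0.6],[0,0,0,0,0.6],[0,0,0,0,0.6]]'
python3 - <<'E'
from h import *
for n in('scene','side'):
    im,P=cloud(n); cv2.imwrite(f'pics/{n}9.png',im); Q=P.reshape(-1,3)
    for k,x,y,H,r in(('s',370,282.5,40,27),('m',615.7,200.3,46,35),('l',469.3,95.4,52,43),('L',520.8,395.5,58,51)):
        d=np.hypot(Q[:,0]*1000-x,Q[:,1]*1000-y); z=Q[:,2]*1000
        a=Q[(d<r+8)&(abs(z-H-5)<6)&(d>14)]*1000; kn=Q[(d<25)&(z>H+20)&(z<H+40)]*1000
        top=a[a[:,2]>H+2.5]; A=np.c_[top[:,:2]-[x,y],np.ones(len(top))]; c=np.linalg.lstsq(A,top[:,2],rcond=None)[0]
        print(n,k,'flange ext',np.round((a.min(0)+a.max(0))/2-[x,y,0],1)[:2],'plane',np.round(c,3),'want',H+6,'knob',np.round((kn.min(0)+kn.max(0))/2-[x,y,0],1),kn[:,2].max().round(1))
v=np.vstack([cv2.imread('pics/scene9.png')[180:384,180:500],cv2.imread('pics/side9.png')[80:280,150:470]])
cv2.imwrite('pics/fin.png',cv2.resize(v,None,fx=1.45,fy=1.45))
E
```

```text
t: 26.08
eef_pos: [0.6163, 0.2017, 0.0565]
orientation: [3.14, -0.0, 1.571]
contact_force: [0.0, -0.6, -1.2]
opening: 0.224
t: 27.2
eef_pos: [0.6154, 0.2014, 0.205]
orientation: [-3.141, 0.0, 1.571]
contact_force: [-0.1, -0.8, -0.0]
opening: 0.602
t 27.2 tcp [614.9 201.2 204. ] knob [616.2 201.9  73.4] ext [18.8 19.4  9.7] 366
t: 28.25
eef_pos: [0.615, -0.0978, 0.2238]
orientation: [-3.139, -0.001, 1.571]
contact_force: [0.2, 0.8, -0.8]
opening: 0.602
scene s flange ext [ 0.2 -0.7] plane [-9.0000e-03 -1.0000e-03  4.5781e+01] want 46 knob [ 0.6  0.1 66.8] 73.1
scene m flange ext [0.9 1.1] plane [ 6.0000e-03 -1.1000e-02  5.1851e+01] want 52 knob [ 1.8  0.8 72.4] 78.7
scene l flange ext [0.6 2.2] plane [-2.0000e-03 -1.0000e-03  5.7861e+01] want 58 knob [ 1.1  2.2 80.2] 87.5
scene L flange ext [-0.5  0.5] plane [ 3.0000e-03 -1.0000e-03  6.3692e+01] want 64 knob [ 0.5  0.8 85.1] 91.7
side s flange ext [-1.8 -3.6] plane [1.0000e-02 1.0000e-03 4.5587e+01] want 46 knob [-1.4 -2.6 65.7] 71.0
side m flange ext [-1.7 -0.8] plane [-1.0000e-03 -3.0000e-03  5.1345e+01] want 52 knob [-1.1 -0.9 71.6] 77.0
side l flange ext [-0.8 -0.9] plane [-0.0000e+00  4.0000e-03  5.7535e+01] want 58 knob [-1.   2.3 77.6] 83.1
side L flange ext [-1.3 -1.5] plane [-1.0000e-03  2.0000e-03  6.3462e+01] want 64 knob [-1.7 -0.2 83.6] 89.1
```

View pics/fin.png

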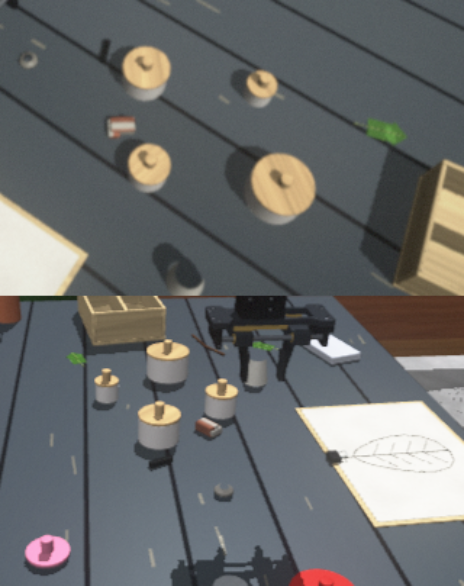

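All four lids sit flat on their own pots: in the scene half at (146,70), (261,88), (150,165) and (281,185). The arm is clear, so I'm handing in.

```bash
python3 -c "
from station import ticket
print(ticket.finish_job())"
```

```text
the job is handed in; nothing more can be done
None
```

All four lids are back on their own pots, knob up. I picked each one up by the knob, measured its pot's rim with the wrist camera, set it down and released it. I handed the job in at about 28 s of the 104 s.

- **Seating:** both fixed cameras show every flange within 0.7 mm of its expected height, with tilt no more than about 0.015 rad. That is well inside the 3 mm and 0.08 rad limits.
- **Centring:** offsets from the measured pot centres are about 1–4 mm against the 8 mm limit. The scene and side cameras differ by 1–3 mm here, in line with their calibration.
- **Knob heights:** the scene camera read the knob tops 3–5 mm above the side camera. The large lid was furthest out, at 87.5 mm against an expected 82 mm. I put this down to depth noise at edges, since the flange planes were right in both views.
- **Everything else:** the pots stayed in place, and I did not touch the pink and red look-alikes or the jar. No contact forces stood out, and the arm was clear of everything at the end. I did not re-measure the jar's position.

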